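# Clear the jammed screw-cap track

### The arm

A 6-joint arm with a two-finger parallel gripper is mounted at the origin on a cart in front of the work surface, level with it; the furniture and walls round the work are solid. World frame = base frame: x ahead of the robot, y to its left, z up, the work surface at z = 0. Lengths are in mm, angles in rad, forces in N, time in s.
With the tool pointing down it reaches from about 400 to 925 mm from the base axis. Payload 12.5 kg.
Tool frame: the origin (TCP) lies midway between the tips of the shut fingers; the grasp point (between the pads) lies 19 mm behind it (env.pinch_z is the z of the grasp point in the tool frame, in mm); z points along the fingers, y is the line along which they close (so a half turn about z gives the same grasp; the last joint's range is limited). The gripper opens to 95 mm and grips with 3 to 60 N. Pads are 20 mm wide; open, the fingers measure 119 mm over their backs; the gripper's body (75 mm by 180 mm) begins 59 mm behind the grasp point.
Start: joints at [-1.303, 0.491, 1.559, -0, 1.092, -0.106], TCP at [228.246, -581.851, 214.661] pointing down, gripper open.
Joint ranges: [-3.1, 3.1], [-0.84, 2.19], [0.05, 2.79], [-1.13, 4.28], [0.06, 2.93], [-2.69, 2.69]. Speed limits (rad/s): [2.22, 2.22, 2.79, 3.14, 3.14, 3.14].

### API

Orientations are given as [roll, pitch, yaw] about the fixed x, y, z axes, in that order (R = Rz(yaw) Ry(pitch) Rx(roll)).
In Python, from cell import env, eyes gives the robot as it stands.
- The arm moves only by the shell command python3 -m inch 'ROWS'. ROWS is JSON, a list of rows, each a list of 3 entries, a list of its own where there are three numbers: the shift along the tool's x, y, z in units of 60 mm (1.0 is 60 mm), then the turn about the tool's z in units of 5 degrees (1.0 is 5 degrees), then the closure, from -1 (fully open) to 1 (shut). In form: [[[tx, ty, tz], turn, claw], ...]. A call has exactly 10 rows; each row shifts and turns the commanded pose from where the row before left it, along the tool's axes as they then stand; what a row does not reach is not made up. A row lasts 1/8 s, in which the tool goes at most 62.5 mm and 10.7 degrees, less where a joint would pass 70% of its speed; a pose out of reach is approached as far as the arm can. A call is refused whole if a number of a shift passes 1 or a number of a turn 1, either way. A call with a gripper value outside its range is refused whole. The fingers move at their own pace and stop on an object; the grip force is fixed at half the most. Time passes only in rows, so rows that do not move let the fingers close, or fill a call up. It gives the time, the measured TCP pose, the force, the opening and the grip force at its end, in the units of the state.
- env.state(): the state, without advancing time (a new reading comes with each control period).
- eyes.read_camera(name): name is "scene" or "side" or "wrist"; returns a dict with "pixels" (480x640x3 uint8, red, green, blue), "fx", "fy", "cx", "cy" (pixels), "extrinsics" (4x4, takes a point from world to camera coordinates). Camera axes: x right, y down, z forward; pixel columns grow to the right and rows downward; lengths in mm; the calibration is good to about 2 mm. The wrist camera is an equidistant fisheye: a pixel r from the principal point sees the ray r / f radians off the axis. A picture is of the moment at which its call begins. There is no depth.
- env.job_done(): hands the job in; it is judged then, once.
Trained networks look in a picture, given as the dict that the camera call returned (one of the last four; its "shot" number tells which), for a name from the list of things; names that differ only in an ending like _2 or _b are one class to them, and where a whole thing is asked for, a point or a joint stands for the part that bears it (a point fixed in the world has none). Each returns a list of dicts, best first, with "score" (0 to 1); they miss things now and then, are a little off and sometimes report something else, mostly with a low value. They report only what shows in the picture. A call takes as long as a camera call. They do not tell look-alikes from the thing itself.
- eyes.boxes_of(name, picture): "centre" ([row, column] in pixels, amid what is visible of it).
- eyes.cut_out(name, picture): "mask" (480x640 bool, what is visible of it) and "centre" ([row, column] in pixels, amid what is visible of it).
- eyes.spot_point(name, picture): "centre" ([row, column] in pixels: a listed point, or the origin of a listed thing).
The state is a dict: "t": time; "joints": joint angles; "qvel": joint speeds; "tau": joint torques, N m; "eef_pos": TCP position; "tcp_rot": TCP orientation; "ft_force": force on the tool from outside, world axes, zero at the start; "moment": the same for the moment, N m; "opening": opening from 0.0 (shut) to 1.0 (fully open); "grip_force": force on a finger pad.
Only numpy, scipy, OpenCV 4.12 (cv2) and the standard library are available. Lean on these libraries where they do the work, as an engineer would, in place of code of your own. Each camera call takes 0.05 s, during which the arm holds its last target. There are 200 camera calls.

### The job

Two old screw caps are stuck in the slot of the bottle-cap track. Pinch the two side buttons of the gate at the track's end, lift the gate out and stand it on the bench, then take the red scraper from the bench and push it, blade first, into the slot from the flared mouth until both caps have dropped into the steel catch tray. Draw the scraper out and lay it on the bench, and put the gate back fully down with both buttons sprung out, without upsetting the green bottle or the tankard.

Things in the scene. Friction and masses are not known exactly. Their poses are not given: they have to be found in the camera images.
- track: Cap track screwed to the bench, turned up to 0.35 rad: aluminium channel 60 mm wide (x), 150 mm long (y), on a wooden foot 84 x 120 mm (four steel angles reach to x = 64 mm), top at z = 83 mm. Origin: on the bench under its middle; z up, y along the slot from the flared mouth (y = -75 mm, on the robot's right) to the exit (y = +75 mm, over the tray).
- slot_mouth (a point): Middle of the slot floor at the mouth, z = 60 mm. The slot is of T section: inside 40 mm wide and 19 mm high, roofed by two 4 mm lips with a gap of only 14 mm between them (from track y = -60 to +49.5 mm). The mouth widens to about 50 mm over its last 20 mm; the space behind it is open down to the bench.
- slot_exit (a point): Middle of the slot floor at the exit, z = 60 mm; the floor ends here in a free edge over the tray. Two sprung wires under the lips nip caps of 16 mm height with about 3.5 N; they stay 14.5 mm above the floor, clear of the scraper.
- gate_seat (a point): Where the gate's origin is when home: on the slot floor at track y = +59 mm. Two upright grooves open at the top are cut in the side walls here: 50 mm from back to back along x (gate foot 47 mm), 19 mm wide along y (gate 16 mm thick), with windows for the gate's teeth.
- gate: Loose lift-out gate, latched in the track at the start: grey plastic, 47 mm wide (its x), 16 mm thick (its y), 64 mm high, about 84 g. Origin: middle of its foot's underside. Axes as the track's when home; fits either way round. It stands by itself on its foot. Home, it only lifts while both buttons are pinched, straight up; its foot is clear of the track 23 mm up.
- gate_grip (a point): Middle between the gate's two opposed black ribbed buttons, 47 mm above its foot. Their outer faces, 17 mm wide, 34 to 60 mm above the foot (11 to 37 mm above the track's top when home), are 49 mm apart along the gate's x; fully pinched 40 mm. To refit: pinch, lower straight down to the floor, let go: the teeth spring out into the windows.
- button_near (a joint): Inward travel of the button on the gate's -x side (nearer the robot when home at the start): 0 = sprung out, 0.0045 m = fully pinched; 2 N to start, 5 N fully in, so a light grip (20 to 30 N) also carries the gate.
- button_far (a joint): The same for the button on the gate's +x side.
- scrap_cap_a: Old black screw cap, 32 mm across, 16 mm high, stuck in the slot nearer the gate. Origin: middle of its underside.
- scrap_cap_b: Old red screw cap, 30 mm across, 16 mm high, stuck in the slot nearer the mouth. Origin: middle of its underside.
- catch_tray: Loose open steel tray, 130 (x) x 120 (y) x 42 mm, 3 mm walls, on four small rubber feet, inner floor 15 mm up, on the bench under the exit end of the track. Origin: middle of its underside.
- scraper: Red plastic scraper lying flat on the bench on the robot's right, 186 mm long, about 28 g. Origin: middle of its underside; x from handle to blade. Handle x = -93 to +17 mm, 25 mm wide, 13 mm thick; it then thins to the 35 mm wide blade, whose 1.5 mm edge is at x = +93 mm, level with the underside. Lying on the slot floor it fits under the lips.
- scraper_edge (a point): Middle of the blade's edge. The caps have a square lower rim; the edge carried 2 to 4 mm above the slot floor meets it squarely, lower down it can slip under a cap that tips.
- scraper_grip (a point): Place to grip near the handle's end, at scraper x = -74 mm, half way up its thickness (6.5 mm). Gripped here with 22 mm wide pads, about 150 mm of the scraper can go into the slot.
- green_bottle: Upright pale green half bottle, 60 mm across, 240 mm high, on the bench beyond the track, nearest to it of the bottles there. Origin: middle of its underside.
- tankard: Dark grey stoneware mug, 91 x 124 mm, 122 mm high, on the bench to the left of the tray. Origin: middle of its underside.
There are look-alikes about, which are no part of the job. There is more than one size of the track; the one meant has the size given above.

How it is judged:
By the outcome, as a careful person would: the job done as asked, in the order asked, and still so for the second after the job is handed in, with the robot touching nothing.
It also fails if it takes over 72 s, if anything falls off the work surface, if the arm or the gripper's body presses on something with over 40 N, if the wrist force passes 120 N, or if a joint passes its speed limit or range.

## Working session

There is one attempt and no reset: what is moved stays moved. The work goes in short steps, Python scripts to look and compute and a shell command to move; the robot and the scene stay as the last step left them, time stands still between calls to the robot, and variables do not carry over. Pictures are saved under pics/ and viewed, at most 10 in all, crops included, and the job is handed in when it is done.

```bash
ls; mkdir -p pics
cat > h.py <<'E'
import numpy as np, cv2
from cell import env, eyes
def save(p,n,crop=None,s=1):
    im=p["pixels"][:,:,::-1]
    if crop: r0,r1,c0,c1=crop; im=im[r0:r1,c0:c1]
    cv2.imwrite("pics/"+n,cv2.resize(np.ascontiguousarray(im),None,fx=s,fy=s,interpolation=cv2.INTER_CUBIC))
def ray(p,rc,fish=False):
    E=np.array(p["extrinsics"]);R=E[:3,:3];t=E[:3,3]
    u=(rc[1]-p["cx"])/p["fx"];v=(rc[0]-p["cy"])/p["fy"]
    if fish:
        th=np.hypot(u,v);k=np.sin(th)/max(th,1e-9);d=np.array([u*k,v*k,np.cos(th)])
    else: d=np.array([u,v,1.])
    d=R.T@d;return -R.T@t,d/np.linalg.norm(d)
def atz(p,rc,z,fish=False):
    o,d=ray(p,rc,fish);return o+d*(z-o[2])/d[2]
def proj(p,X,fish=False):
    E=np.array(p["extrinsics"]);c=E[:3,:3]@np.array(X,float)+E[:3,3]
    if fish:
        r=np.hypot(c[0],c[1]);th=np.arctan2(r,c[2]);k=th/max(r,1e-9);u,v=c[0]*k,c[1]*k
    else: u,v=c[0]/c[2],c[1]/c[2]
    return np.array([p["cy"]+p["fy"]*v,p["cx"]+p["fx"]*u])
E
python3 - <<'E'
from h import *
np.set_printoptions(precision=1,suppress=True)
names="track slot_mouth slot_exit gate_seat gate gate_grip scrap_cap_a catch_tray scraper scraper_edge scraper_grip green_bottle tankard".split()
Z=dict(slot_mouth=60,slot_exit=60,gate_seat=60,gate=60,gate_grip=107,scraper_grip=6.5,scrap_cap_a=60)
for n in ["scene","side","wrist"]:
    p=eyes.read_camera(n);save(p,n+"0.png");f=n=="wrist"
    print(n,p["fx"],np.array(p["extrinsics"])[:3].tolist() if 0 else ray(p,(240,320),f))
    for k in names:
        for d in eyes.spot_point(k,p)[:3]:
            print(k,round(d["score"],2),np.array(d["centre"]),atz(p,d["centre"],Z.get(k,0),f)[:2])
print(env.state())
E
```

```text
pics
scene 559.0301981075713 (array([ -9.5, 594.1, 917. ]), array([ 0.5, -0.5, -0.7]))
track 0.86 [167.2 329.4] [ 780.6 -192. ]
track 0.57 [262.  291.9] [604.1  89.2]
slot_mouth 0.93 [144.5 342.8] [ 770.2 -226.3]
slot_mouth 0.7 [223.6 320.2] [605.3   5.1]
slot_exit 0.73 [261.2 292.8] [564.3 119.5]
slot_exit 0.66 [256.8 266.4] [609.6 151.4]
slot_exit 0.63 [163.2 320.5] [ 754.2 -135.1]
gate_seat 0.77 [253.8 270.2] [610.7 140.4]
gate_seat 0.58 [164.8 324.1] [ 744.  -137.3]
gate 0.65 [254.1 268.3] [612.7 143.8]
gate_grip 0.88 [237.3 267.1] [614.8 141.8]
scrap_cap_a 0.48 [234.2 303.6] [605.9  52.7]
scrap_cap_a 0.45 [244.  284.1] [612.3 101.6]
scraper 0.57 [230.9 447.7] [ 434.2 -235.8]
scraper 0.32 [369.2 207.4] [512.1 376.5]
scraper_grip 0.22 [286.  246.5] [613.6 205.3]
green_bottle 0.73 [193.6 289.8] [773.1 -51.6]
tankard 0.54 [256.1 270.5] [648.5 112.5]
side 604.2358021938905 (array([ 282.4, 1289.9,  904.3]), array([ 0.2, -0.8, -0.5]))
track 0.75 [212.2 259.9] [ 776.6 -184.9]
track 0.7 [272.1 289.1] [617.5  89.7]
slot_mouth 0.95 [195.5 259.3] [ 773.  -178.8]
slot_mouth 0.67 [236.8 298.8
[... 522 characters left out ...]
8.5 215.9]
scraper_edge 0.74 [250.7 282.1] [659.9  -0.8]
scraper_edge 0.58 [216.8 407.6] [ 346.1 -244.9]
scraper_grip 0.66 [215.2 354.4] [ 498.2 -212.3]
tankard 0.84 [359.  298.1] [522.2 387. ]
wrist 371.64829954431775 (array([ 294.2, -555.4,  384.4]), array([-0.2, -0.1, -1. ]))
scraper_edge 0.78 [ 31.1 101.7] [ 344.7 -268.8]
{'t': 2.1, 'joints': array([-1.3,  0.5,  1.6, -0. ,  1.1, -0.1]), 'qvel': array([ 0.,  0.,  0., -0., -0., -0.]), 'tau': array([ -0. , -61.2, -25.8,   0.1,   0. ,  -0. ]), 'eef_pos': array([ 228.3, -581.8,  214.7]), 'tcp_rot': array([3.1, 0. , 0.4]), 'ft_force': array([ 0.6, -0.2,  0.2]), 'moment': array([-0.,  0.,  0.]), 'grip_force': 0.0, 'opening': 0.9999400305927489}
```

View pics/scene0.png

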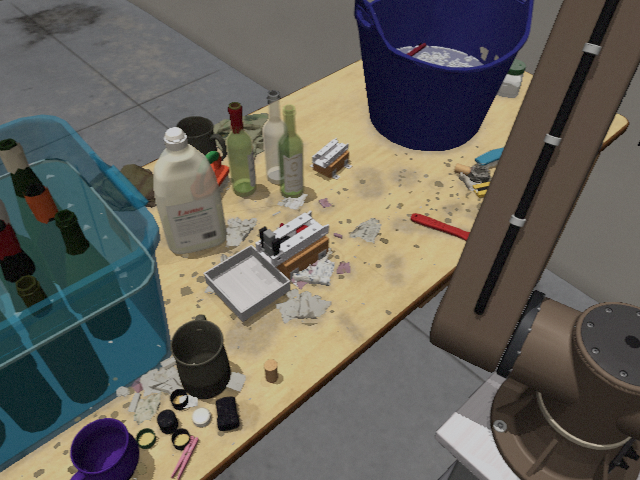

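View pics/side0.png

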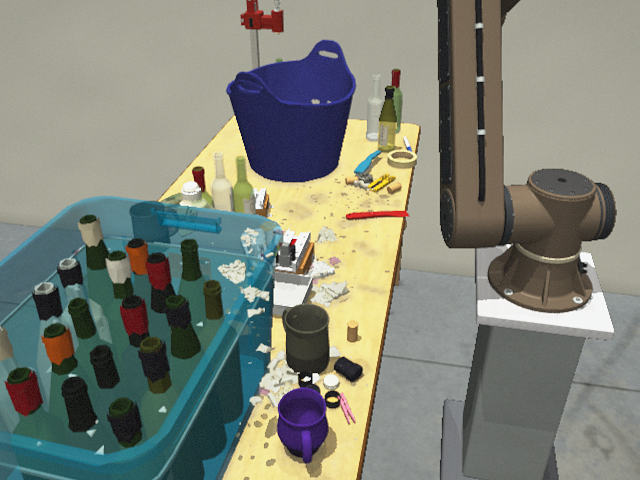

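```bash
cat > go.py <<'E'
# usage: go.py x y z yaw nrows [claw] -> suggested rows (world TCP target, mm/rad), straight line with even turn
import sys; from h import *
from scipy.spatial.transform import Rotation as Ro
def plan(T,yaw,n,start=None):
    s=env.state(); p=np.array(s["eef_pos"]); rot=np.array(s["tcp_rot"])
    y0=rot[2]; dy=(yaw-y0+np.pi)%(2*np.pi)-np.pi
    d=(np.array(T)-p)/n
    print("from",p.round(1),rot.round(3),"turn/row",round(-np.degrees(dy)/n/5,3))
    y=y0;out=[]
    for i in range(n):
        ym=y+dy/n*0  # shift along axes as they stand at row start
        v=Ro.from_euler('xyz',[np.pi,0,ym]).inv().apply(d)/60
        out.append([[round(float(a),3) for a in v],round(-np.degrees(dy)/n/5,3)]); y+=dy/n
    for o in out: print(o)
if __name__=="__main__":
    a=[float(v) for v in sys.argv[1:6]]; plan(a[:3],a[3],int(a[4]))
E
python3 go.py 611 65 300 1.571 20
```

```text
from [ 228.3 -581.8  214.7] [3.142 0.    0.374] turn/row -0.686
[[0.494, -0.385, -0.071], np.float64(-0.686)]
[[0.516, -0.355, -0.071], np.float64(-0.686)]
[[0.536, -0.324, -0.071], np.float64(-0.686)]
[[0.555, -0.291, -0.071], np.float64(-0.686)]
[[0.571, -0.257, -0.071], np.float64(-0.686)]
[[0.585, -0.223, -0.071], np.float64(-0.686)]
[[0.598, -0.187, -0.071], np.float64(-0.686)]
[[0.608, -0.151, -0.071], np.float64(-0.686)]
[[0.616, -0.114, -0.071], np.float64(-0.686)]
[[0.622, -0.077, -0.071], np.float64(-0.686)]
[[0.625, -0.04, -0.071], np.float64(-0.686)]
[[0.626, -0.003, -0.071], np.float64(-0.686)]
[[0.625, 0.035, -0.071], np.float64(-0.686)]
[[0.622, 0.072, -0.071], np.float64(-0.686)]
[[0.617, 0.109, -0.071], np.float64(-0.686)]
[[0.609, 0.146, -0.071], np.float64(-0.686)]
[[0.599, 0.182, -0.071], np.float64(-0.686)]
[[0.587, 0.218, -0.071], np.float64(-0.686)]
[[0.573, 0.252, -0.071], np.float64(-0.686)]
[[0.557, 0.286, -0.071], np.float64(-0.686)]
```

```bash
python3 -m inch '[[[0.5,-0.38,-0.14],-0.69,-1],[[0.52,-0.35,-0.14],-0.69,-1],[[0.54,-0.32,-0.14],-0.69,-1],[[0.55,-0.29,-0.14],-0.69,-1],[[0.57,-0.26,-0.14],-0.69,-1],[[0.58,-0.22,-0.14],-0.69,-1],[[0.6,-0.19,-0.14],-0.69,-1],[[0.61,-0.15,-0.14],-0.69,-1],[[0.62,-0.11,-0.14],-0.69,-1],[[0.62,-0.08,-0.14],-0.69,-1]]'
python3 - <<'E'
from h import *
np.set_printoptions(precision=1,suppress=True)
p=eyes.read_camera("wrist");save(p,"w1.png")
for k,z in dict(scraper=0,scraper_edge=0,scraper_grip=6.5).items():
    for d in eyes.spot_point(k,p)[:2]: print(k,round(d["score"],2),np.array(d["centre"]),atz(p,d["centre"],z,True)[:2])
for d in eyes.cut_out("scraper",p)[:2]:
    m=d["mask"];ys,xs=np.nonzero(m)
    P=np.array([atz(p,(r,c),5,True)[:2] for r,c in zip(ys[::3],xs[::3])])
    c=P.mean(0);w,V=np.linalg.eigh(np.cov((P-c).T));a=V[:,1];t=(P-c)@a
    q=(P-c)@V[:,0]
    print(round(d["score"],2),m.sum(),c,a,t.min(),t.max(),c+a*t.min(),c+a*t.max(),np.degrees(np.arctan2(a[1],a[0])))
    for lo in np.linspace(t.min(),t.max(),9)[:-1]:
        s=(t>=lo)&(t<lo+(np.ptp(t))/8);print(np.ptp(q[s]),end=' ')
    print()
E
```

```text
t: 3.35
eef_pos: [420.5, -257.5, 299.1]
tcp_rot: [3.141, 0.0, 0.978]
ft_force: [0.7, 0.5, 1.3]
opening: 1.0
grip_force: 0.0
scraper 0.68 [181.2 314.1] [ 433.9 -234.1]
scraper_edge 0.88 [242.9 272.4] [ 343.4 -270.3]
scraper_grip 0.88 [134.5 346.5] [ 500.  -207.3]
0.66 2978 [ 430.3 -237.7] [-0.9 -0.3] -95.49528533486779 89.52298338350036 [ 520.3 -205.9] [ 345.9 -267.5] -160.5461229981221
25.72745202235682 26.592249938044326 24.374865524333124 22.96495682493935 21.435773896921326 25.722934149990138 33.05986446902765 32.89541011543456
```

```bash
python3 go.py 611 65 300 1.571 10
```

```text
from [ 419.9 -258.9  298.5] [3.142 0.    0.976] turn/row -0.682
[[0.626, -0.039, -0.002], np.float64(-0.682)]
[[0.627, -0.001, -0.002], np.float64(-0.682)]
[[0.626, 0.036, -0.002], np.float64(-0.682)]
[[0.622, 0.073, -0.002], np.float64(-0.682)]
[[0.617, 0.11, -0.002], np.float64(-0.682)]
[[0.609, 0.146, -0.002], np.float64(-0.682)]
[[0.6, 0.182, -0.002], np.float64(-0.682)]
[[0.588, 0.218, -0.002], np.float64(-0.682)]
[[0.574, 0.252, -0.002], np.float64(-0.682)]
[[0.558, 0.286, -0.002], np.float64(-0.682)]
```

View pics/w1.png

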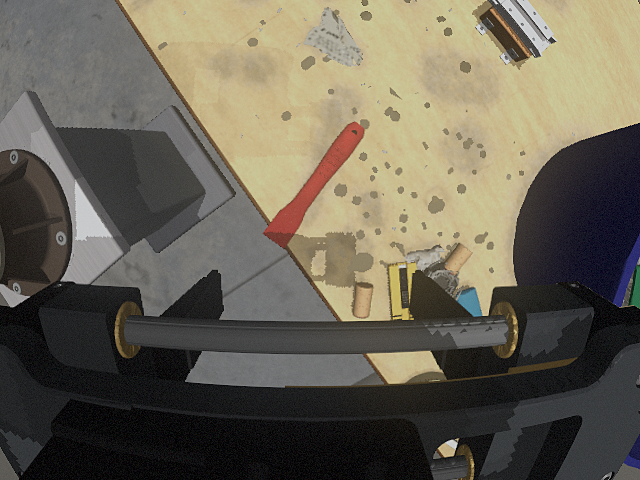

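```bash
python3 -m inch '[[[0.63,-0.04,0],-0.68,-1],[[0.63,0,0],-0.68,-1],[[0.63,0.04,0],-0.68,-1],[[0.62,0.07,0],-0.68,-1],[[0.62,0.11,0],-0.68,-1],[[0.61,0.15,0],-0.68,-1],[[0.6,0.18,0],-0.68,-1],[[0.59,0.22,0],-0.68,-1],[[0.57,0.25,0],-0.68,-1],[[0.56,0.29,0],-0.68,-1]]'
python3 - <<'E'
from h import *
np.set_printoptions(precision=1,suppress=True)
p=eyes.read_camera("wrist");save(p,"w2.png")
for k,z in dict(slot_mouth=60,slot_exit=60,gate_seat=60,gate=60,gate_grip=107,track=0,scrap_cap_a=60,green_bottle=0,tankard=0,catch_tray=0).items():
    for d in eyes.spot_point(k,p)[:2]: print(k,round(d["score"],2),np.array(d["centre"]),atz(p,d["centre"],z,True)[:2])
print(env.state()["eef_pos"],env.state()["tcp_rot"].round(3),p["extrinsics"],p["fx"],p["cx"],p["cy"])
E
```

```text
t: 4.85
eef_pos: [612.9, 65.4, 298.1]
tcp_rot: [-3.141, 0.0, 1.569]
ft_force: [-0.0, -0.5, -0.4]
opening: 1.0
grip_force: 0.0
slot_mouth 0.88 [260.  312.7] [609.2   7.6]
slot_exit 0.78 [124.7 313.5] [610.5 160.2]
slot_exit 0.62 [357.3 432. ] [ 767.2 -129.9]
gate_seat 0.68 [364.8 430.3] [ 766.5 -142. ]
gate_seat 0.59 [140.5 313.8] [610.8 142.8]
gate 0.83 [138.3 312.5] [609.4 145.2]
gate 0.25 [141.4 313.8] [610.8 141.8]
gate_grip 0.69 [144.5 312.4] [609.7 138.2]
gate_grip 0.64 [142.4 313.8] [611.1 140.2]
track 0.86 [189.1 312.9] [609.1  82.3]
track 0.76 [372.  426.4] [ 784.6 -196.4]
scrap_cap_a 0.95 [174.9 314.5] [611.5 105. ]
scrap_cap_a 0.94 [219.6 311.2] [607.7  54.9]
green_bottle 0.96 [294.1 429.8] [773.1 -62.9]
tankard 0.7 [260.6 310. ] [605.  -12.3]
catch_tray 0.7 [ 89.8 309.6] [605.3 208.1]
catch_tray 0.31 [141.7 310.4] [606.2 142.2]
[612.   65.  298.8] [3.1 0.  1.6] [[   1.    -0.    -0.  -612.8]
 [  -0.    -1.     0.3   14.5]
 [  -0.    -0.3   -1.   487.8]
 [   0.     0.     0.     1. ]] 371.64829954431775 315.9021691452174 241.06159666593436
```

View pics/w2.png

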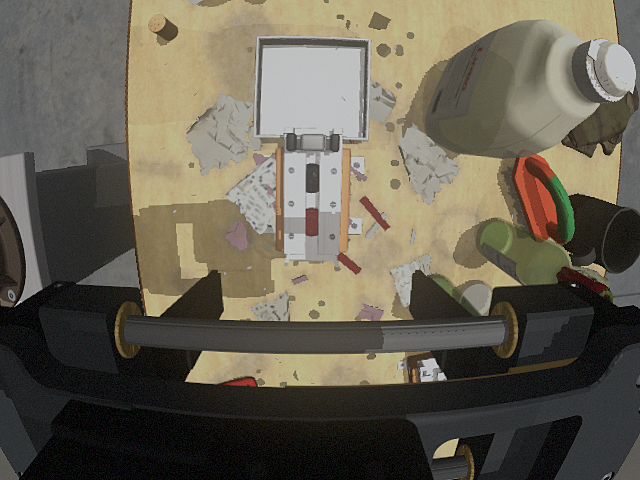

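Run:
```python
from h import *
p=eyes.read_camera("wrist")
im=p["pixels"].copy()
def T(x,y,z,o=(610,84),a=-0.0085): return [o[0]+x*np.cos(a)-y*np.sin(a),o[1]+x*np.sin(a)+y*np.cos(a),z]
S=5;r0,c0=115,255
big=cv2.resize(im[r0:r0+160,c0:c0+120],None,fx=S,fy=S,interpolation=cv2.INTER_CUBIC)[:,:,::-1].copy()
def pt(X):
    q=proj(p,X,True);return (int((q[1]-c0+.5)*S),int((q[0]-r0+.5)*S))
for x in(-30,30,-7,7):
    for y in range(-75,76,10): cv2.circle(big,pt(T(x,y,83)),2,(0,255,0) ,-1)
for x in(-24.5,24.5,-23.5,23.5):
    for y in(51,67): cv2.circle(big,pt(T(x,y,120 if abs(x)==24.5 else 124)),3,(255,0,255),-1)
big=cv2.resize(big,None,fx=.75,fy=.75)
cv2.imwrite("pics/c1.png",big)
```

```text
(no output)
```

View pics/c1.png

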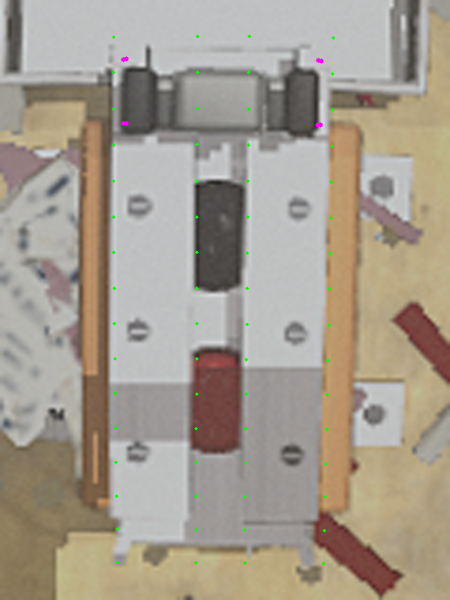

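```bash
python3 -m inch '[[[0.25,-0.04,0.4],0.13,-1],[[0.25,0,0.4],0,-1],[[0.25,0,0.4],0,-1],[[0.25,0,0.4],0,-1],[[0.27,0,0.4],0,-1],[[0,0,0.4],0,-1],[[0,0,0.4],0,-1],[[0,0,0.4],0,-1],[[0,0,0.2],0,-1],[[0,0,0.08],0,-1]]'; python3 go.py 609.8 141 90 1.558 10 | head -1
```

```text
t: 6.7
eef_pos: [610.6, 141.8, 89.5]
tcp_rot: [-3.141, 0.0, 1.558]
ft_force: [-0.0, -0.3, -0.0]
opening: 1.003
grip_force: 0.0
from [610.6 141.8  89.5] [-3.141  0.     1.558] turn/row -0.0
```

```bash
python3 -m inch '[[[-0.01,-0.01,0],0,1],[[0,0,0],0,1],[[0,0,0],0,1],[[0,0,0],0,1],[[0,0,0],0,1],[[0,0,0],0,1],[[0,0,0],0,1],[[0,0,0],0,1],[[0,0,0],0,1],[[0,0,0],0,1]]'
```

```text
t: 7.95
eef_pos: [610.1, 141.3, 90.4]
tcp_rot: [3.141, 0.0, 1.558]
ft_force: [-0.8, 0.4, 5.7]
opening: 0.397
grip_force: 30.0
```

```bash
python3 -m inch '[[[0,0,-0.1],0,1],[[0,0,-0.2],0,1],[[0,0,-0.25],0,1],[[0,0,-0.3],0,1],[[0,0,-0.3],0,1],[[-0.1,-0.2,0],0,1],[[-0.2,-0.4,0],0,1],[[-0.3,-0.6,0],0,1],[[-0.25,-0.5,0],0,1],[[-0.15,-0.3,0],0,1]]'
python3 - <<'E'
from h import *
np.set_printoptions(precision=1,suppress=True)
p=eyes.read_camera("scene")
for k,z in dict(gate=58,gate_grip=100).items():
    for d in eyes.spot_point(k,p)[:2]: print(k,round(d["score"],2),np.array(d["centre"]),atz(p,d["centre"],z)[:2])
s=env.state();print(s["eef_pos"],s["ft_force"],s["opening"])
p=eyes.read_camera("side")
for k,z in dict(gate=58,gate_grip=100).items():
    for d in eyes.spot_point(k,p)[:2]: print(k,round(d["score"],2),np.array(d["centre"]),atz(p,d["centre"],z)[:2])
E
```

```text
t: 9.2
eef_pos: [486.7, 82.1, 158.5]
tcp_rot: [-3.14, 0.0, 1.558]
ft_force: [-0.2, 0.8, -0.6]
opening: 0.395
grip_force: 30.0
gate 0.88 [251.3 334.1] [528.4  37.6]
gate_grip 0.94 [231.4 335.7] [539.   24.6]
gate_grip 0.7 [256.9 292.6] [546.1 134.6]
[488.3  82.5 158.9] [ 0.5 -0.4 -0.8] 0.39042740235531115
gate 0.95 [234.3 338.8] [510.3 -21.5]
gate_grip 0.81 [220.  342.3] [502.4 -25.7]
```

```bash
python3 -m inch '[[[0,0,0.2],0,1],[[0,0,0.4],0,1],[[0,0,0.4],0,1],[[0,0,0.4],0,1],[[0,0,0.35],0,1],[[0,0,0.2],0,1],[[0,0,0.1],0,1],[[0,0,0.06],0,1],[[0,0,0],0,1],[[0,0,0],0,1]]'; python3 go.py 488 82 31 1.558 10 | head -1
```

```text
t: 10.75
eef_pos: [489.4, 82.8, 32.7]
tcp_rot: [3.141, 0.0, 1.558]
ft_force: [0.0, 0.2, -1.0]
opening: 0.393
grip_force: 30.0
from [489.4  82.8  32.7] [3.141 0.    1.558] turn/row -0.0
```

```bash
python3 -m inch '[[[0,0,0.02],0,1],[[0,0,0.015],0,1],[[0,0,0],0,1],[[0,0,0],0,0.1],[[0,0,0],0,-0.1],[[0,0,0],0,-0.3],[[0,0,0],0,-1],[[0,0,0],0,-1],[[0,0,-0.3],0,-1],[[0,0,-0.6],0,-1]]'; python3 go.py 501 -210 60 1.225 10;python3 go.py 501 -210 60 0.34 20
```

```text
t: 12.0
eef_pos: [488.6, 82.8, 83.8]
tcp_rot: [-3.139, 0.0, 1.558]
ft_force: [0.0, -0.5, -0.0]
opening: 0.984
grip_force: 0.0
from [488.6  82.8  83.8] [-3.139  0.     1.558] turn/row 0.382
[[-0.488, 0.027, 0.04], np.float64(0.382)]
[[-0.487, 0.043, 0.04], np.float64(0.382)]
[[-0.485, 0.059, 0.04], np.float64(0.382)]
[[-0.483, 0.075, 0.04], np.float64(0.382)]
[[-0.48, 0.092, 0.04], np.float64(0.382)]
[[-0.476, 0.107, 0.04], np.float64(0.382)]
[[-0.473, 0.123, 0.04], np.float64(0.382)]
[[-0.468, 0.139, 0.04], np.float64(0.382)]
[[-0.463, 0.154, 0.04], np.float64(0.382)]
[[-0.458, 0.17, 0.04], np.float64(0.382)]
from [488.6  82.8  83.8] [-3.139  0.     1.558] turn/row 0.698
[[-0.244, 0.013, 0.02], np.float64(0.698)]
[[-0.243, 0.028, 0.02], np.float64(0.698)]
[[-0.24, 0.043, 0.02], np.float64(0.698)]
[[-0.237, 0.058, 0.02], np.float64(0.698)]
[[-0.233, 0.072, 0.02], np.float64(0.698)]
[[-0.229, 0.086, 0.02], np.float64(0.698)]
[[-0.223, 0.1, 0.02], np.float64(0.698)]
[[-0.216, 0.113, 0.02], np.float64(0.698)]
[[-0.209, 0.126, 0.02], np.float64(0.698)]
[[-0.201, 0.139, 0.02], np.float64(0.698)]
[[-0.192, 0.151, 0.02], np.float64(0.698)]
[[-0.183, 0.162, 0.02], np.float64(0.698)]
[[-0.173, 0.173, 0.02], np.float64(0.698)]
[[-0.162, 0.183, 0.02], np.float64(0.698)]
[[-0.15, 0.192, 0.02], np.float64(0.698)]
[[-0.138, 0.201, 0.02], np.float64(0.698)]
[[-0.126, 0.209, 0.02], np.float64(0.698)]
[[-0.113, 0.217, 0.02], np.float64(0.698)]
[[-0.099, 0.223, 0.02], np.float64(0.698)]
[[-0.086, 0.229, 0.02], np.float64(0.698)]
```

```bash
python3 go.py 501 -210 110 3.303 20
```

```text
from [488.6  82.8  83.8] [-3.139  0.     1.558] turn/row -1.0
[[-0.244, 0.013, -0.022], np.float64(-1.0)]
[[-0.244, -0.008, -0.022], np.float64(-1.0)]
[[-0.242, -0.029, -0.022], np.float64(-1.0)]
[[-0.239, -0.05, -0.022], np.float64(-1.0)]
[[-0.234, -0.071, -0.022], np.float64(-1.0)]
[[-0.227, -0.091, -0.022], np.float64(-1.0)]
[[-0.218, -0.11, -0.022], np.float64(-1.0)]
[[-0.207, -0.129, -0.022], np.float64(-1.0)]
[[-0.195, -0.146, -0.022], np.float64(-1.0)]
[[-0.182, -0.163, -0.022], np.float64(-1.0)]
[[-0.167, -0.178, -0.022], np.float64(-1.0)]
[[-0.151, -0.192, -0.022], np.float64(-1.0)]
[[-0.134, -0.204, -0.022], np.float64(-1.0)]
[[-0.115, -0.215, -0.022], np.float64(-1.0)]
[[-0.096, -0.224, -0.022], np.float64(-1.0)]
[[-0.076, -0.232, -0.022], np.float64(-1.0)]
[[-0.056, -0.238, -0.022], np.float64(-1.0)]
[[-0.035, -0.242, -0.022], np.float64(-1.0)]
[[-0.014, -0.244, -0.022], np.float64(-1.0)]
[[0.008, -0.244, -0.022], np.float64(-1.0)]
```

```bash
python3 -m inch '[[[-0.24,0.01,-0.1],-1,-1],[[-0.24,-0.01,-0.1],-1,-1],[[-0.24,-0.03,-0.1],-1,-1],[[-0.24,-0.05,-0.1],-1,-1],[[-0.23,-0.07,0],-1,-1],[[-0.23,-0.09,0],-1,-1],[[-0.22,-0.11,0],-1,-1],[[-0.21,-0.13,0],-1,-1],[[-0.2,-0.15,0],-1,-1],[[-0.18,-0.16,0],-1,-1]]'
python3 -m inch '[[[-0.17,-0.18,0],-1,-1],[[-0.15,-0.19,0],-1,-1],[[-0.13,-0.2,0],-1,-1],[[-0.12,-0.22,0],-1,-1],[[-0.1,-0.22,0],-1,-1],[[-0.08,-0.23,0],-1,-1],[[-0.06,-0.24,0],-1,-1],[[-0.03,-0.24,0],-1,-1],[[-0.01,-0.24,0],-1,-1],[[0,-0.24,0],-1,-1]]'
python3 - <<'E'
from h import *
np.set_printoptions(precision=1,suppress=True)
p=eyes.read_camera("wrist");save(p,"w3.png")
for k,z in dict(scraper=0,scraper_edge=0,scraper_grip=6.5).items():
    for d in eyes.spot_point(k,p)[:2]: print(k,round(d["score"],2),np.array(d["centre"]),atz(p,d["centre"],z,True)[:2])
for d in eyes.cut_out("scraper",p)[:1]:
    m=d["mask"];ys,xs=np.nonzero(m)
    P=np.array([atz(p,(r,c),8,True)[:2] for r,c in zip(ys[::3],xs[::3])])
    c=P.mean(0);w,V=np.linalg.eigh(np.cov((P-c).T));a=V[:,1];t=(P-c)@a
    print(round(d["score"],2),m.sum(),c,a,t.min(),t.max(),c+a*t.min(),c+a*t.max(),np.degrees(np.arctan2(a[1],a[0])))
s=env.state();print(s["eef_pos"],s["tcp_rot"].round(3),s["joints"].round(2))
p=eyes.read_camera("side")
for k,z in dict(gate=0,gate_grip=47).items():
    for d in eyes.spot_point(k,p)[:2]: print(k,round(d["score"],2),np.array(d["centre"]),atz(p,d["centre"],z)[:2])
E
```

```text
t: 13.25
eef_pos: [495.2, -63.9, 108.1]
tcp_rot: [-3.142, 0.0, 2.433]
ft_force: [0.9, 0.0, -0.0]
opening: 1.004
grip_force: 0.0
t: 14.5
eef_pos: [502.3, -209.6, 108.1]
tcp_rot: [-3.142, -0.0, -2.977]
ft_force: [0.1, 0.0, 0.1]
opening: 1.001
grip_force: 0.0
scraper 0.7 [143.2 295.1] [ 433.  -236.4]
scraper_edge 0.97 [ 25.8 271.8] [ 345.3 -268.9]
scraper_grip 0.84 [236.4 311.4] [ 499.5 -213.1]
0.9 8615 [ 429.1 -237.7] [-0.9 -0.3] -97.10603533024448 86.56459757952922 [ 520.7 -205.3] [ 347.5 -266.5] -160.56098689671023
[ 502.2 -208.7  108.1] [ 3.1 -0.  -3. ] [-0.5  0.5  1.9 -0.   0.8 -2.2]
gate 0.79 [278.2 335.3] [497.8  91.8]
gate_grip 0.87 [262.8 338.4] [490.8  90.2]
```

```bash
python3 go.py 502 -212.5 3 -2.802 10
```

```text
from [ 502.4 -208.7  108.2] [ 3.142 -0.    -2.98 ] turn/row -0.204
[[0.002, -0.006, 0.175], np.float64(-0.204)]
[[0.002, -0.006, 0.175], np.float64(-0.204)]
[[0.002, -0.006, 0.175], np.float64(-0.204)]
[[0.002, -0.006, 0.175], np.float64(-0.204)]
[[0.002, -0.006, 0.175], np.float64(-0.204)]
[[0.002, -0.006, 0.175], np.float64(-0.204)]
[[0.002, -0.006, 0.175], np.float64(-0.204)]
[[0.002, -0.006, 0.175], np.float64(-0.204)]
[[0.003, -0.006, 0.175], np.float64(-0.204)]
[[0.003, -0.006, 0.175], np.float64(-0.204)]
```

```bash
python3 -m inch '[[[0.02,-0.06,0.1],-1,-1],[[0,0,0.3],-1,-1],[[0,0,0.35],-0.04,-1],[[0,0,0.35],0,-1],[[0,0,0.3],0,-1],[[0,0,0.2],0,-1],[[0,0,0.08],0,-1],[[0,0,0.04],0,-1],[[0,0,0],0,-1],[[0,0,0],0,-1]]'; python3 go.py 502 -212.5 3 -2.802 1
```

```text
t: 16.15
eef_pos: [502.0, -213.0, 5.3]
tcp_rot: [-3.141, 0.0, -2.802]
ft_force: [0.5, -0.4, 0.1]
opening: 0.997
grip_force: 0.0
from [ 502.  -213.     5.3] [-3.141  0.    -2.802] turn/row 0.001
[[-0.003, 0.008, 0.039], np.float64(0.001)]
```

```bash
python3 -m inch '[[[0,0.01,0.03],0,-1],[[0,0,0.02],0,-1],[[0,0,0],0,0.2],[[0,0,0],0,1],[[0,0,0],0,1],[[0,0,0],0,1],[[0,0,0],0,1],[[0,0,0],0,1],[[0,0,0],0,1],[[0,0,0],0,1]]'; python3 go.py 502 -212.5 2 -2.802 1
```

```text
t: 17.4
eef_pos: [501.6, -212.3, 1.9]
tcp_rot: [-3.141, -0.0, -2.802]
ft_force: [1.2, -0.6, 0.3]
opening: 0.266
grip_force: 30.0
from [ 501.6 -212.3    1.9] [-3.141 -0.    -2.802] turn/row 0.002
[[-0.005, -0.005, -0.001], np.float64(0.002)]
```

```bash
python3 go.py 605.8 -182 112 1.558 22
```

```text
from [ 501.6 -212.3    1.9] [-3.141 -0.    -2.802] turn/row 1.002
[[-0.082, -0.005, -0.083], np.float64(1.002)]
[[-0.082, 0.003, -0.083], np.float64(1.002)]
[[-0.082, 0.01, -0.083], np.float64(1.002)]
[[-0.08, 0.017, -0.083], np.float64(1.002)]
[[-0.079, 0.024, -0.083], np.float64(1.002)]
[[-0.076, 0.031, -0.083], np.float64(1.002)]
[[-0.073, 0.037, -0.083], np.float64(1.002)]
[[-0.07, 0.043, -0.083], np.float64(1.002)]
[[-0.066, 0.049, -0.083], np.float64(1.002)]
[[-0.061, 0.055, -0.083], np.float64(1.002)]
[[-0.056, 0.06, -0.083], np.float64(1.002)]
[[-0.051, 0.065, -0.083], np.float64(1.002)]
[[-0.045, 0.069, -0.083], np.float64(1.002)]
[[-0.039, 0.073, -0.083], np.float64(1.002)]
[[-0.032, 0.076, -0.083], np.float64(1.002)]
[[-0.026, 0.078, -0.083], np.float64(1.002)]
[[-0.019, 0.08, -0.083], np.float64(1.002)]
[[-0.012, 0.081, -0.083], np.float64(1.002)]
[[-0.004, 0.082, -0.083], np.float64(1.002)]
[[0.003, 0.082, -0.083], np.float64(1.002)]
[[0.01, 0.082, -0.083], np.float64(1.002)]
[[0.017, 0.08, -0.083], np.float64(1.002)]
```

```bash
python3 -m inch '[[[0,0,-0.2],0.2,1],[[-0.09,0,-0.3],1,1],[[-0.09,0.01,-0.3],1,1],[[-0.09,0.02,-0.3],1,1],[[-0.09,0.02,-0.2],1,1],[[-0.08,0.03,-0.2],1,1],[[-0.08,0.04,-0.1],1,1],[[-0.07,0.04,0],1,1],[[-0.07,0.05,0],1,1],[[-0.06,0.06,0],1,1]]'
python3 -m inch '[[[-0.06,0.06,0],1,1],[[-0.05,0.06,0],1,1],[[-0.05,0.07,0],1,1],[[-0.04,0.07,0],1,1],[[-0.03,0.08,0],1,1],[[-0.03,0.08,0],1,1],[[-0.02,0.08,0],1,1],[[-0.01,0.08,0],1,1],[[0,0.08,0],1,1],[[0,0.08,0],1,1]]'; python3 go.py 605.8 -182 85 1.558 5
```

```text
t: 18.65
eef_pos: [546.5, -196.5, 98.8]
tcp_rot: [-3.142, 0.001, 2.675]
ft_force: [-0.2, 0.5, -0.3]
opening: 0.264
grip_force: 30.0
t: 19.9
eef_pos: [592.9, -179.8, 98.8]
tcp_rot: [3.141, 0.0, 1.802]
ft_force: [-0.0, 0.0, -0.5]
opening: 0.266
grip_force: 30.0
from [ 592.9 -179.8   98.8] [3.141 0.    1.802] turn/row 0.56
[[-0.017, 0.04, 0.046], np.float64(0.56)]
[[-0.015, 0.041, 0.046], np.float64(0.56)]
[[-0.013, 0.042, 0.046], np.float64(0.56)]
[[-0.011, 0.042, 0.046], np.float64(0.56)]
[[-0.009, 0.043, 0.046], np.float64(0.56)]
```

```bash
python3 -m inch '[[[-0.02,0.04,0.05],0.56,1],[[-0.01,0.04,0.05],0.56,1],[[-0.01,0.04,0.05],0.56,1],[[-0.01,0.04,0.05],0.56,1],[[-0.01,0.04,0.05],0.56,1],[[0,0,0.1],0,1],[[0,0,0.1],0,1],[[0,0,0.1],0,1],[[0,0,0],0,1],[[0,0,0],0,1]]'
python3 - <<'E'
from h import *
np.set_printoptions(precision=1,suppress=True)
s=env.state();z=s["eef_pos"][2]-1.9;print(s["eef_pos"],s["tcp_rot"].round(4))
p=eyes.read_camera("wrist");save(p,"w4.png",(0,320,200,440),2.5)
for k,zz in dict(scraper=z,scraper_edge=z,scraper_grip=z+6.5,slot_mouth=60,slot_exit=60,track=0,scrap_cap_a=60).items():
    for d in eyes.spot_point(k,p)[:2]: print(k,round(d["score"],2),np.array(d["centre"]),atz(p,d["centre"],zz,True)[:2])
for d in eyes.cut_out("scraper",p)[:1]:
    m=d["mask"];ys,xs=np.nonzero(m)
    P=np.array([atz(p,(r,c),z+5,True)[:2] for r,c in zip(ys[::3],xs[::3])])
    c=P.mean(0);w,V=np.linalg.eigh(np.cov((P-c).T));a=V[:,1];t=(P-c)@a
    print(c,a,c+a*t.min(),c+a*t.max(),np.degrees(np.arctan2(a[1],a[0])))
for n in("side","scene"):
    p=eyes.read_camera(n)
    for d in eyes.spot_point("scraper_edge",p)[:2]: print(n,round(d["score"],2),np.array(d["centre"]),atz(p,d["centre"],z)[:2])
E
```

```text
t: 21.15
eef_pos: [605.3, -181.8, 65.0]
tcp_rot: [3.142, 0.0, 1.562]
ft_force: [-0.7, -0.1, -0.7]
opening: 0.264
grip_force: 30.0
[ 605.3 -181.8   65. ] [3.1 0.  1.6]
scraper 0.69 [139.8 314.9] [ 605.7 -107.7]
scraper_grip 0.93 [293.6 313.9] [ 604.6 -179.8]
slot_exit 0.81 [215.7 575.3] [ 754.5 -142.5]
track 0.86 [268.2 546.2] [ 782.8 -195.1]
[ 605.9 -114.7] [0. 1.] [ 605.5 -195.4] [606.2 -41. ] 89.7110505415212
side 0.67 [231.7 301.3] [607.2  -6.6]
scene 0.63 [216. 327.] [610.1 -19.6]
scene 0.56 [242.9 286.8] [608.6  97.2]
```

View pics/w4.png

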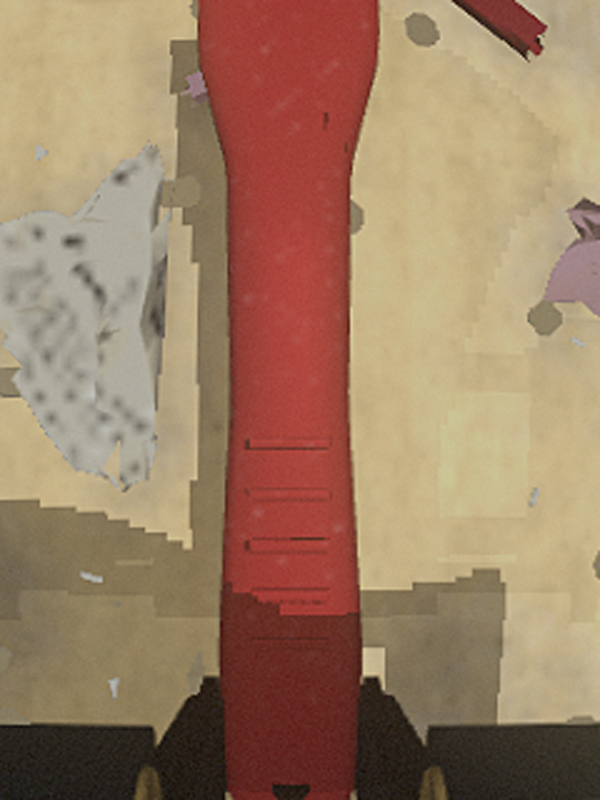

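```bash
python3 -m inch '[[[0,0.028,0],0.06,1],[[0,0,0],0,1],[[0.1,0,0],0,1],[[0.1,0,0],0,1],[[0.1,0,0],0,1],[[0.1,0,0],0,1],[[0.1,0,0],0,1],[[0.1,0,0],0,1],[[0.1,0,0],0,1],[[0.1,0,0],0,1]]'
python3 - <<'E'
from h import *
np.set_printoptions(precision=1,suppress=True)
s=env.state();print(s["eef_pos"],s["tcp_rot"].round(4),s["ft_force"])
p=eyes.read_camera("scene");save(p,"s2.png",(180,300,230,390),5)
E
```

```text
t: 23.05
eef_pos: [607.6, -133.4, 64.9]
tcp_rot: [3.142, 0.0, 1.556]
ft_force: [0.9, -0.4, -0.4]
opening: 0.264
grip_force: 30.0
[ 607.6 -133.4   64.9] [3.1 0.  1.6] [ 0.9 -0.4 -0.4]
```

View pics/s2.png

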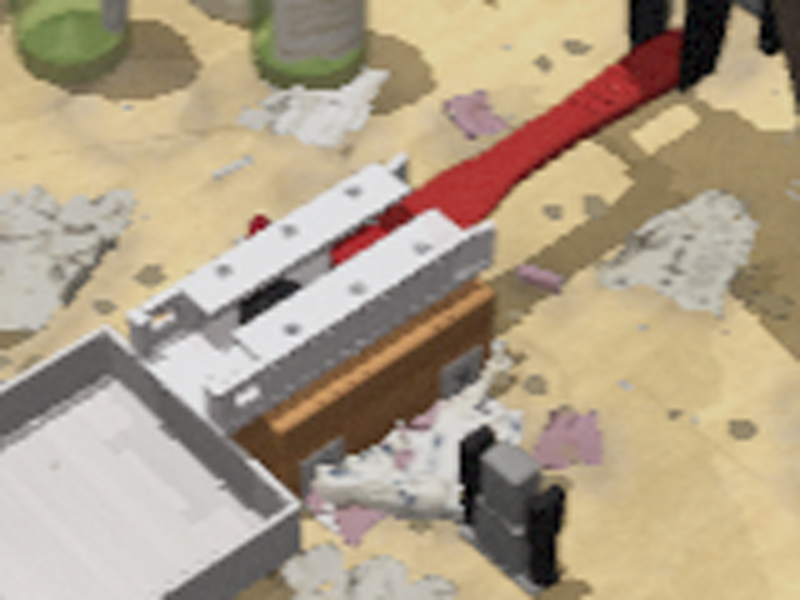

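```bash
python3 -m inch '[[[0.1,0,0],0,1],[[0.1,0,0],0,1],[[0.1,0,0],0,1],[[0.1,0,0],0,1],[[0.1,0,0],0,1],[[0.1,0,0],0,1],[[0.1,0,0],0,1],[[0.1,0,0],0,1],[[0.1,0,0],0,1],[[0.1,0,0],0,1]]'
python3 - <<'E'
from h import *
np.set_printoptions(precision=1,suppress=True)
s=env.state();print(s["eef_pos"],s["tcp_rot"].round(4),s["ft_force"])
p=eyes.read_camera("scene");save(p,"s3.png",(180,300,230,390),5)
for d in eyes.spot_point("scrap_cap_a",p)[:3]: print(round(d["score"],2),np.array(d["centre"]),atz(p,d["centre"],60)[:2])
E
```

```text
t: 24.35
eef_pos: [608.5, -73.4, 64.9]
tcp_rot: [-3.142, 0.0, 1.556]
ft_force: [0.2, -3.9, 0.4]
opening: 0.264
grip_force: 30.0
[608.5 -73.4  64.9] [-3.1  0.   1.6] [ 0.2 -3.9  0.4]
0.62 [248.2 279.9] [609.1 115.7]
0.45 [252.4 268.6] [615.9 140.4]
```

```bash
python3 -m inch '[[[0.12,0,0],0,1],[[0.12,0,0],0,1],[[0.12,0,0],0,1],[[0.12,0,0],0,1],[[0.12,0,0],0,1],[[0.12,0,0],0,1],[[0.12,0,0],0,1],[[0.12,0,0],0,1],[[0.12,0,0],0,1],[[0,0,0],0,1]]'
python3 - <<'E'
from h import *
np.set_printoptions(precision=1,suppress=True)
s=env.state();print(s["eef_pos"],s["tcp_rot"].round(4),s["ft_force"])
p=eyes.read_camera("scene");save(p,"s3.png",(180,330,200,400),4)
for d in eyes.spot_point("scrap_cap_a",p)[:4]: print(round(d["score"],2),np.array(d["centre"]),atz(p,d["centre"],60)[:2],atz(p,d["centre"],15)[:2])
p=eyes.read_camera("side")
for d in eyes.spot_point("scrap_cap_a",p)[:4]: print(round(d["score"],2),np.array(d["centre"]),atz(p,d["centre"],60)[:2],atz(p,d["centre"],15)[:2])
E
```

```text
t: 25.7
eef_pos: [609.4, -8.5, 64.9]
tcp_rot: [-3.141, 0.0, 1.557]
ft_force: [-0.4, -0.2, -1.3]
opening: 0.263
grip_force: 30.0
[609.4  -8.5  64.9] [-3.1  0.   1.6] [-0.4 -0.2 -1.3]
0.72 [252.7 272.1] [610.4 135.6] [642.9 111.5]
0.67 [277.2 266.1] [568.4 185.9] [598.7 164.5]
0.66 [271.1 247.1] [606.1 203.9] [638.4 183.4]
0.65 [270.8 282. ] [613.1 167.6] [630.8 107.8]
0.43 [285.6 295.9] [567.  217.2] [582.1 160.1]
0.28 [357.4 300.6] [502.5 441.6] [514.3 396.3]
```

View pics/s3.png

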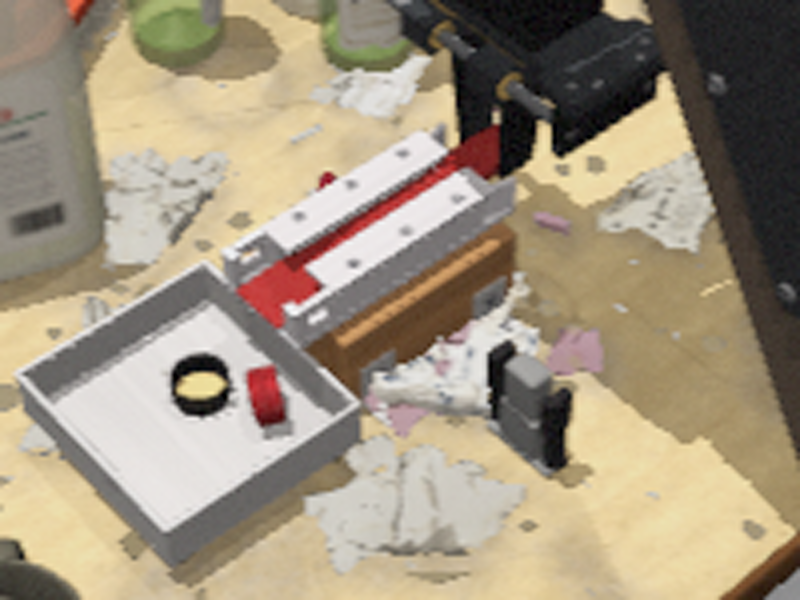

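```bash
python3 -m inch '[[[-0.1,0,0],0,1],[[-0.25,0,0],0,1],[[-0.35,0,0],0,1],[[-0.35,0,0],0,1],[[-0.35,0,0],0,1],[[-0.35,0,0],0,1],[[-0.35,0,0],0,1],[[-0.35,0,0],0,1],[[-0.35,0,0],0,1],[[-0.35,0,0],0,1]]' ; python3 -m inch '[[[-0.1,0,0.1],0,1],[[0,0,0.2],0,1],[[0,0,0.25],0,1],[[0,0,0.25],0,1],[[0,0,0.13],0,1],[[0,0,0.06],0,1],[[0,0,0.02],0,1],[[0,0,0],0,1],[[0,0,0],0,1],[[0,0,0],0,1]]'; python3 go.py 606 -200 2.5 1.557 1
```

```text
t: 27.15
eef_pos: [606.6, -199.4, 64.9]
tcp_rot: [-3.142, 0.0, 1.556]
ft_force: [0.5, 0.8, -1.1]
opening: 0.261
grip_force: 30.0
t: 28.4
eef_pos: [606.7, -204.1, 4.6]
tcp_rot: [3.141, 0.0, 1.556]
ft_force: [0.0, 0.3, -0.3]
opening: 0.262
grip_force: 30.0
from [ 606.7 -204.1    4.6] [3.141 0.    1.556] turn/row -0.009
[[0.068, -0.012, 0.035], np.float64(-0.009)]
```

Down 2.5 mm, release, lift; then head back to the gate.

```bash
python3 -m inch '[[[0,0,0.02],0,1],[[0,0,0.02],0,1],[[0,0,0],0,1],[[0,0,0],0,0.3],[[0,0,0],0,0],[[0,0,0],0,-0.5],[[0,0,0],0,-1],[[0,0,0],0,-1],[[0,0,-0.4],0,-1],[[0,0,-0.8],0,-1]]'
python3 - <<'E'
from h import *
np.set_printoptions(precision=1,suppress=True)
for n in("scene","side"):
  p=eyes.read_camera(n)
  for k,z in dict(gate=0,gate_grip=47,scraper=0,green_bottle=0).items():
    for d in eyes.spot_point(k,p)[:2]: print(n,k,round(d["score"],2),np.array(d["centre"]),atz(p,d["centre"],z)[:2])
E
python3 go.py 489 82.8 100 1.558 10
```

```text
t: 29.65
eef_pos: [605.7, -203.6, 73.1]
tcp_rot: [-3.138, -0.001, 1.556]
ft_force: [0.5, 0.3, 1.6]
opening: 0.924
grip_force: 0.0
scene gate 0.69 [292.4 332.6] [484.6  81.9]
scene gate_grip 0.57 [278.5 331.3] [486.3  85.6]
scene scraper 0.57 [211.9 363.7] [ 607.5 -138.5]
scene green_bottle 0.73 [192.  290.3] [776.7 -56.3]
side gate 0.78 [275.8 337.7] [493.8  80.6]
side gate_grip 0.8 [261.9 337. ] [494.9  87.1]
side scraper 0.76 [228.3 309.7] [ 612.4 -126.2]
side scraper 0.7 [261.6 338.4] [503.2  19.1]
from [ 606.3 -203.9   72.9] [-3.140e+00 -1.000e-03  1.556e+00] turn/row -0.002
[[0.475, -0.202, -0.045], np.float64(-0.002)]
[[0.475, -0.202, -0.045], np.float64(-0.002)]
[[0.475, -0.202, -0.045], np.float64(-0.002)]
[[0.475, -0.202, -0.045], np.float64(-0.002)]
[[0.475, -0.202, -0.045], np.float64(-0.002)]
[[0.475, -0.202, -0.045], np.float64(-0.002)]
[[0.475, -0.202, -0.045], np.float64(-0.002)]
[[0.475, -0.202, -0.045], np.float64(-0.002)]
[[0.475, -0.202, -0.045], np.float64(-0.002)]
[[0.475, -0.202, -0.045], np.float64(-0.002)]
```

```bash
python3 -m inch '[[[0.1,0,-0.4],0,-1],[[0.5,-0.2,-0.2],0,-1],[[0.5,-0.22,0],0,-1],[[0.5,-0.22,0],0,-1],[[0.5,-0.22,0],0,-1],[[0.5,-0.22,0],0,-1],[[0.5,-0.22,0],0,-1],[[0.6,-0.24,0],0,-1],[[0.6,-0.24,0],0,-1],[[0.6,-0.25,0],0,-1]]'; python3 go.py 489 82.8 31 1.558 1
```

```text
t: 31.4
eef_pos: [488.5, 92.8, 109.6]
tcp_rot: [-3.141, 0.0, 1.556]
ft_force: [0.3, -0.3, -0.4]
opening: 1.0
grip_force: 0.0
from [488.5  92.8 109.6] [-3.141  0.     1.556] turn/row -0.022
[[-0.166, 0.011, 1.309], np.float64(-0.022)]
```

```bash
python3 -m inch '[[[-0.16,0.01,0],-0.02,-1],[[0,0,0.2],0,-1],[[0,0,0.35],0,-1],[[0,0,0.35],0,-1],[[0,0,0.25],0,-1],[[0,0,0.12],0,-1],[[0,0,0.05],0,-1],[[0,0,0],0,-1],[[0,0,0],0,0],[[0,0,0],0,1]]'; python3 go.py 489 82.8 31 1.558 1
```

```text
t: 32.65
eef_pos: [489.7, 82.2, 31.1]
tcp_rot: [3.141, 0.0, 1.558]
ft_force: [-0.9, 0.2, 0.5]
opening: 0.845
grip_force: 0.0
from [489.7  82.2  31.1] [3.141 0.    1.558] turn/row 0.001
[[0.011, -0.012, 0.002], np.float64(0.001)]
```

```bash
python3 -m inch '[[[0,0,0],0,1],[[0,0,0],0,1],[[0,0,0],0,1],[[0,0,0],0,1],[[0,0,0],0,1],[[0,0,0],0,1],[[0,0,-0.1],0,1],[[0,0,-0.5],0,1],[[0,0,-0.8],0,1],[[0,0,-0.5],0,1]]'; python3 go.py 610.1 141.3 145 1.558 10
```

```text
t: 33.9
eef_pos: [489.7, 82.2, 146.8]
tcp_rot: [3.14, 0.0, 1.558]
ft_force: [0.5, 0.7, -1.9]
opening: 0.39
grip_force: 30.0
from [489.7  82.2 146.8] [3.14  0.    1.558] turn/row 0.0
[[0.101, 0.199, 0.003], np.float64(0.0)]
[[0.101, 0.199, 0.003], np.float64(0.0)]
[[0.101, 0.199, 0.003], np.float64(0.0)]
[[0.101, 0.199, 0.003], np.float64(0.0)]
[[0.101, 0.199, 0.003], np.float64(0.0)]
[[0.101, 0.199, 0.003], np.float64(0.0)]
[[0.101, 0.199, 0.003], np.float64(0.0)]
[[0.101, 0.199, 0.003], np.float64(0.0)]
[[0.101, 0.199, 0.003], np.float64(0.0)]
[[0.101, 0.199, 0.003], np.float64(0.0)]
```

```bash
python3 -m inch '[[[0.05,0.1,0],0,1],[[0.1,0.2,0],0,1],[[0.15,0.3,0],0,1],[[0.17,0.35,0],0,1],[[0.17,0.35,0],0,1],[[0.15,0.3,0],0,1],[[0.1,0.2,0],0,1],[[0.07,0.15,0],0,1],[[0.01,0.05,0],0,1],[[0,0,0],0,1]]'; python3 go.py 610.1 140.7 120 1.558 1
```

```text
t: 35.15
eef_pos: [610.1, 138.7, 144.6]
tcp_rot: [-3.141, 0.0, 1.558]
ft_force: [-0.6, -0.3, -0.9]
opening: 0.386
grip_force: 30.0
from [610.1 138.7 144.6] [-3.141  0.     1.558] turn/row -0.001
[[0.034, -0.0, 0.409], np.float64(-0.001)]
```

```bash
python3 -m inch '[[[0.034,0,0],0,1],[[0,0,0.1],0,1],[[0,0,0.15],0,1],[[0,0,0.1],0,1],[[0,0,0.05],0,1],[[0,0,0],0,1],[[0,0,0],0,1],[[0,0,0],0,1],[[0,0,0],0,1],[[0,0,0],0,1]]'; python3 go.py 610.1 140.7 90.4 1.558 10|head -2
```

```text
t: 36.4
eef_pos: [610.3, 140.8, 120.8]
tcp_rot: [3.141, 0.0, 1.558]
ft_force: [0.4, -0.8, -1.8]
opening: 0.392
grip_force: 30.0
from [610.3 140.8 120.8] [3.141 0.    1.558] turn/row 0.0
[[-0.0, -0.0, 0.051], np.float64(0.0)]
```

```bash
python3 -m inch '[[[0,0,0.03],0,1],[[0,0,0.03],0,1],[[0,0,0.03],0,1],[[0,0,0.03],0,1],[[0,0,0.03],0,1],[[0,0,0.03],0,1],[[0,0,0.03],0,1],[[0,0,0.03],0,1],[[0,0,0],0,1],[[0,0,0],0,1]]'
```

```text
t: 37.65
eef_pos: [610.3, 140.8, 106.3]
tcp_rot: [3.142, 0.0, 1.558]
ft_force: [0.6, -0.6, -0.1]
opening: 0.393
grip_force: 30.0
```

```bash
python3 -m inch '[[[0,0,0.04],0,1],[[0,0,0.04],0,1],[[0,0,0.04],0,1],[[0,0,0.04],0,1],[[0,0,0.04],0,1],[[0,0,0.03],0,1],[[0,0,0.03],0,1],[[0,0,0.02],0,1],[[0,0,0],0,1],[[0,0,0],0,1]]'; python3 go.py 610.1 140.7 90.4 1.558 10|head -1
```

```text
t: 38.9
eef_pos: [610.4, 140.9, 91.1]
tcp_rot: [3.14, -0.0, 1.558]
ft_force: [-5.1, -0.8, 14.3]
opening: 0.397
grip_force: 30.0
from [610.4 140.9  91.1] [ 3.14  -0.     1.558] turn/row 0.0
```

```bash
python3 -m inch '[[[0,0,0],0,0.1],[[0,0,0],0,-0.1],[[0,0,0],0,-0.3],[[0,0,0],0,-1],[[0,0,0],0,-1],[[0,0,0],0,-1],[[0,0,-0.3],0,-1],[[0,0,-0.7],0,-1],[[-0.2,0,-0.9],0,-1],[[-0.4,0,-0.9],0,-1]]'
python3 -m inch '[[[-0.5,-0.5,-0.5],0,-1],[[-0.5,-0.5,-0.3],0,-1],[[-0.2,-0.2,0],0,-1],[[0,0,0],0,-1],[[0,0,0],0,-1],[[0,0,0],0,-1],[[0,0,0],0,-1],[[0,0,0],0,-1],[[0,0,0],0,-1],[[0,0,0],0,-1]]'
python3 - <<'E'
from h import *
np.set_printoptions(precision=1,suppress=True)
p=eyes.read_camera("scene"); q=eyes.read_camera("side"); w=eyes.read_camera("wrist")
def c(p,r0,c0): return cv2.resize(p["pixels"][r0:r0+100,c0:c0+133,::-1],(400,300),interpolation=cv2.INTER_CUBIC)
g=proj(w,[610,142,110],True).astype(int);print(g)
a=np.vstack([np.hstack([c(p,200,215),c(q,220,230)]),np.hstack([c(w,max(0,g[0]-50),max(0,g[1]-66)),cv2.resize(p["pixels"][:,:,::-1],(400,300))])])
cv2.imwrite("pics/fin.png",a)
E
```

```text
t: 40.15
eef_pos: [609.5, 105.0, 260.5]
tcp_rot: [3.141, -0.0, 1.559]
ft_force: [0.3, -0.4, -0.5]
opening: 1.0
grip_force: 0.0
t: 41.4
eef_pos: [536.9, 33.8, 305.5]
tcp_rot: [3.142, 0.0, 1.558]
ft_force: [-0.1, -0.4, 0.5]
opening: 0.999
grip_force: 0.0
[109 388]
```

View pics/fin.png

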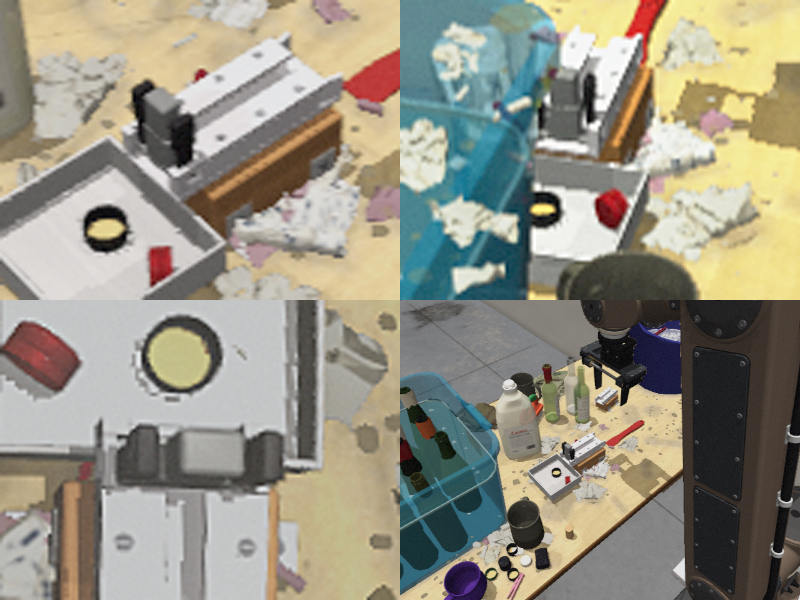

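Run:
```python
from h import *
p=eyes.read_camera("scene"); a=cv2.imread("pics/scene0.png"); b=np.ascontiguousarray(p["pixels"][:,:,::-1])
def c(i): return cv2.resize(i[215:275,245:305],(400,400),interpolation=cv2.INTER_CUBIC)
cv2.imwrite("pics/cmp.png",np.hstack([c(a),c(b)]))
t=a[226:254,258:284]; f=lambda x:cv2.resize(x,None,fx=4,fy=4,interpolation=cv2.INTER_CUBIC)
r=cv2.matchTemplate(f(b[216:264,248:294]),f(t),cv2.TM_CCOEFF_NORMED);_,v,_,l=cv2.minMaxLoc(r);print(v,l[0]/4-10,l[1]/4-10)
```

```text
0.9591617584228516 -0.5 0.0
```

View pics/cmp.png

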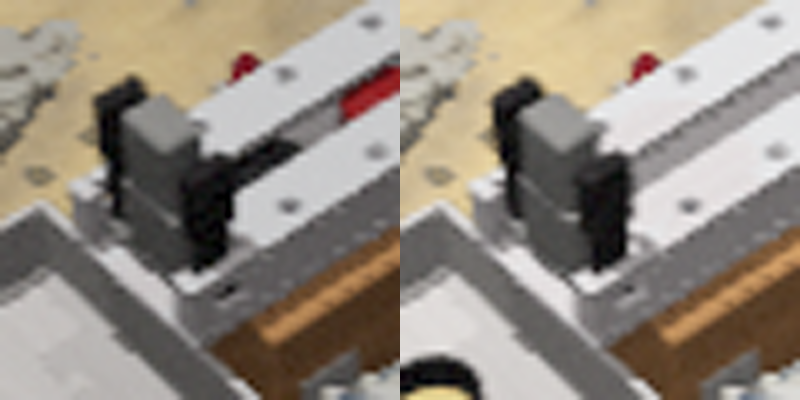

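The before/after crops show the gate (pixel about 267,238) at the same height as at the start, with both buttons out.

```bash
python3 -c "
from cell import env
print(env.job_done())"
```

```text
the job is handed in; nothing more can be done
None
```

The job is handed in at about 42 s: both caps are in the tray, the scraper is lying on the bench, and in the last pictures the gate is back fully down with its buttons out and the bottle and tankard still upright; no verdict was returned.

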